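Jack the die plate off the odd packer and hold it up

TASK

This die plate should be sitting on two blued parallels, but a bright, unblued packer has got under one end. Stand the red lever jack on the granite with its saddle squarely under the yellow-marked lift point at the packer's end, give it one trial lift and let it right back down to see that it takes square, then press the handle fully down again and finish holding it down, with that end of the plate clear of the packer, so that I can change it. Leave the other tools, the plate and the bars under it where they are.

Things in the scene. Friction and masses are not known exactly. Their poses are not given: they have to be found in the camera images.
- die_plate: Bright steel die plate, 90 (x) by 320 (y) by 20 mm, about 4 kg, with a 38 by 80 mm window, lying across two bars 40 mm tall that stand on the black granite (granite top at z = 80 mm). Origin at the centre of its underside, x and y along its sides; yaw within 0.2 rad, so its -x long edge faces the robot. Each end overhangs its bar by about 70 mm.
- mark_left (a point): Lift point at the plate's +y end (robot's left), 125 mm along y from the plate's centre and midway across its width: the point on the underside right below a yellow painted dot of 24 mm diameter on the plate's top. Short yellow lines on the plate's long edges mark the same place.
- mark_right (a point): The same at the plate's -y end (robot's right), 125 mm from the centre.
- packer: The odd one: a bright, plain, unblued steel bar, 120 (x) by 14 (y) by 40 mm, standing on the granite under one end of the plate, about 80 mm along y from the plate's centre; its ends stick out 15 mm beyond the plate's long edges. Origin at the centre of its underside, x along its length (the plate's x). It may be under either end. Stays where it is.
- parallel: Blued (dark blue) steel parallel with three cross holes, same size as the packer, under the other end of the plate. Origin at the centre of its underside, x along its length. Stays where it is.
- jack: Red lever jack, 0.93 kg, standing on the granite. Origin under the saddle's axis at the base's underside; +x points to the toe (saddle end), handle at -x. Base 44 mm wide, 8 high, x from -202 to +22 mm. Round ram housing, 38 mm, at x = 0; a neck 28 wide, 24 high runs from it to the body block. Toe and neck go under the plate's overhang from its -x edge, beside the bar, x along the plate's x.
- jack_block (a point): Middle of the jack's upright body block, the place to take the jack (closing along the jack's y): 36 mm wide (y), 34 mm in x, from 8 to 54 mm above the jack's underside. This point lies at x = -105 mm, z = 40 mm in the jack's frame, near its centre of mass; axes as the jack's. Nothing is over the block.
- saddle (a point): Centre of the top of the jack's saddle, a dark steel disc of 26 mm diameter on a round ram. At rest 32 mm above the jack's underside, which is 8 mm below the resting plate; it rises straight up by 30 mm per rad of the handle (18 mm in all, so the plate's end is lifted 10 mm).
- jack_handle (a joint): Handle of the jack, rad: 0 = up at rest (it slopes up and back at 0.6 rad above level), 0.6 = fully down at its stop, level. It turns about a cross pin parallel to the jack's y, at x = -128 mm, z = 46 mm in the jack's frame. Nothing latches it: a spring and the load push it back up when it is let go. At the grip it takes about 2 N to start and 7 to 11 N with the plate's end lifted.
- handle_grip (a point): Centre of the black rubber grip of the handle, 24 mm in diameter and 74 mm long, 105 mm from the handle's pin; it can be pressed from above or pinched across (closing along the jack's y). Axes as the jack's when the handle is at 0. At rest 105 mm, when fully down 46 mm above the granite, over and just behind the base.
- spare_parallel: Second blued parallel, 120 by 14 by 40 mm, standing spare on the granite near one side, x along its length. Origin at the centre of its underside. Leave it alone.
- v_block: Hardened steel V-block, 60 by 50 by 45 mm, on the granite near one side. Origin at the centre of its underside. Leave it alone.
- indicator: Dial indicator with brass bezel and cap on a post, on a small steel magnetic base (58 by 50 by 52 mm) with a red push button; 222 mm high. Origin at the centre of the base's underside. Leave it alone.
- height_gauge: Chrome height gauge, base 105 by 72 by 30 mm, 260 mm high. Origin at the centre of the base's underside. Leave it alone.

How it is judged:
By the outcome, as a careful person would: the job done as asked, in the order asked, and still so for the second after the job is handed in, while the arm keeps its last pose, push and grip.
It also fails if it takes over 61 s, if anything falls off the work surface, if the arm or the gripper's body presses on something with over 40 N, if the wrist force passes 120 N, or if a joint passes its speed limit or range.

ROBOT

A 7-joint arm with a two-finger parallel gripper is mounted at the origin on the work surface. World frame = base frame: x ahead of the robot, y to its left, z up, the work surface at z = 0. Lengths are in m, angles in rad, forces in N, time in s.
With the tool pointing down it reaches from about 0.375 to 0.925 m from the base axis. Payload 3.1 kg.
Tool frame: the origin (TCP) lies between the finger pads; the fingertips stand 19 mm ahead of it and the grasp point (between the pads) is the TCP; z points along the fingers, y is the direction in which the jaws open and shut (so a half turn about z gives the same grasp; the last joint's range is limited). The gripper opens to 85 mm and grips with 20 to 120 N. Pads are 22 mm wide; open, the fingers measure 114 mm over their backs; the gripper's body (76 mm by 85 mm) begins 54 mm behind the grasp point. The pads swing forward as they close: fully open they stand 13 mm farther back than shut.
Start: joints at [1.035, 0.383, 0.044, 1.598, -0.018, 1.161, -0.05], TCP at [0.276, -0.589, 0.25] pointing down, gripper open.
Joint ranges: [-2.61, 2.61], [-0.41, 2.15], [-1.48, 1.57], [0, 2.5], [-1.57, 4.71], [0.05, 1.97], [-2.85, 2.85]. Speed limits (rad/s): [2.79, 2.79, 3.14, 3.14, 3.14, 3.14, 3.14].

INTERFACE

Orientations are given as a unit quaternion [x, y, z, w].
In Python, from bench import move_ptp, movel, move_j, move_gripper, pause, inverse_kinematics, read_camera, camera_params, MotionError, sign_off, look_for, tip_of, read_time_s, read_qpos, read_joint_vel, read_effort, read_eef_pos, read_tcp_rot, read_ft_force, read_ft_torque, read_finger_gap gives the robot as it stands. Calls block until the motion is done:
- move_ptp(position, orientation): joint-space move of the TCP to a pose.
- movel(position, orientation=None, speed=0.15): straight line of the TCP; orientation=None keeps the orientation; speed is the mean speed in m/s.
- move_j(angles): joint-space move.
- move_gripper(opening, effort=None): finger opening in m; effort is the grip in N (None keeps the last); returns when the fingers have stopped.
- pause(seconds).
- inverse_kinematics(position, orientation): joint angles nearest the present ones, or None.
- read_camera(name): name is "scene" or "top"; returns the picture (384x512x3 uint8, red, green, blue); there is no depth.
- camera_params(name): a dict with "K" (3x3 intrinsics, pixels), "camera_from_world" (4x4, takes a point from world to camera coordinates). Camera axes: x right, y down, z forward; pixel columns grow to the right and rows downward; lengths in m; the calibration is good to about 2 mm. A picture is of the moment at which its call begins. camera_params takes no time and is no camera call.
A pose or a line that the arm cannot do raises MotionError and nothing moves.
- sign_off(): hands the job in, once; it reports no verdict.
Trained networks look in the newest picture that a camera, given by its name, has taken for a name from the list of things; names that differ only in an ending like _2 or _b are one class to them, and where a whole thing is asked for, a point or a joint stands for the part that bears it (a point fixed in the world has none). Each returns a list of dicts, best first, with "confidence" (0 to 1); they miss things now and then, are a little off and sometimes report something else, mostly with a low value. They report only what shows in the picture. A call takes as long as a camera call.
- look_for(camera, name): "at" ([column, row] in pixels, amid what is visible of it).
- tip_of(camera, name): "at" ([column, row] in pixels: a listed point, or the origin of a listed thing).
Readings, each from a call of its own:
- read_time_s(): time.
- read_qpos(): joint angles.
- read_joint_vel(): joint speeds.
- read_effort(): joint torques, N m.
- read_eef_pos(): TCP position.
- read_tcp_rot(): TCP orientation.
- read_ft_force(): force on the tool from outside, world axes, zero at the start.
- read_ft_torque(): the same for the moment, N m.
- read_finger_gap(): finger opening in m.
Only numpy, scipy, OpenCV 4.12 (cv2) and the standard library are available. Lean on these libraries where they do the work, as an engineer would, in place of code of your own. Each camera call takes 0.05 s, during which the arm holds its last target.

## Working session

There is one attempt and no reset: what is moved stays moved. The work goes in short steps, each a Python script; the robot and the scene stay as the last script left them, time stands still between calls to the robot, and variables do not carry over. Pictures are saved under pics/ and viewed, and the job is handed in when it is done.

```bash
ls; mkdir -p pics; python3 - <<'E'
from bench import *
import cv2
for c in ("scene","top"):
    im=read_camera(c); cv2.imwrite(f"pics/{c}0.png",im[:,:,::-1])
    p=camera_params(c); print(c,p["K"],p["camera_from_world"])
    for n in ["die_plate","mark_left","mark_right","packer","parallel","jack","jack_block","saddle","handle_grip","spare_parallel","v_block","indicator","height_gauge"]:
        print(n,[(d["at"],round(d["confidence"],2)) for d in tip_of(c,n)[:3]])
print(read_time_s(),read_tcp_rot(),read_ft_force())
E
```

```text
pics
scene [[464.65526736   0.         258.39250378]
 [  0.         464.65526736 194.47105655]
 [  0.           0.           1.        ]] [[ 0.50109045  0.8652984  -0.01292444 -0.28909477]
 [ 0.55158683 -0.33085816 -0.7656924  -0.19047672]
 [-0.66682856  0.3765522  -0.64307706  1.60689267]
 [ 0.          0.          0.          1.        ]]
die_plate []
mark_left [([318.8, 219.5], 0.72)]
mark_right [([230.9, 261.8], 0.6), ([141.8, 259.1], 0.43)]
packer [([301.2, 240.6], 0.71)]
parallel [([245.4, 265.4], 0.52)]
jack [([280.6, 180.3], 0.72), ([287.0, 189.0], 0.7), ([320.2, 216.7], 0.32)]
jack_block [([257.0, 195.0], 0.74), ([320.6, 217.0], 0.53), ([276.6, 235.9], 0.24)]
saddle [([219.6, 193.0], 0.5), ([282.7, 179.3], 0.43)]
handle_grip [([221.2, 191.5], 0.64)]
spare_parallel [([140.2, 258.7], 0.71)]
v_block [([340.5, 169.5], 0.85)]
indicator [([394.1, 212.0], 0.85)]
height_gauge [([166.8, 329.5], 0.82)]
top [[424.12969265   0.         254.71888106]
 [  0.         424.12969265 191.39457185]
 [  0.           0.           1.        ]] [[ 0.00317501 -0.99971032 -0.02385782  0.02058078]
 [-0.98286124  0.00127778 -0.18434251  0.61541895]
 [ 0.18431959  0.02403421 -0.98257246  1.25662063]
 [ 0.          0.          0.          1.        ]]
die_plate [([263.9, 164.4], 0.69), ([225.6, 165.6], 0.22)]
mark_left [([221.7, 165.3], 0.6)]
mark_right [([306.6, 164.5], 0.7), ([159.1, 226.2], 0.38)]
packer []
parallel []
jack [([219.7, 223.6], 0.97), ([362.2, 214.2], 0.37)]
jack_block [([253.6, 221.5], 0.96)]
saddle [([216.2, 226.5], 0.55)]
handle_grip [([287.9, 209.3], 0.79)]
spare_parallel [([364.6, 215.1], 0.77), ([367.1, 149.2], 0.5), ([163.3, 151.3], 0.27)]
v_block [([161.2, 224.1], 0.68)]
indicator [([160.4, 153.4], 0.79)]
height_gauge [([365.3, 150.3], 0.58)]
1.4 [ 9.76139092e-01  2.17146199e-01 -2.51148284e-06 -2.59436986e-05] [-0.28773373 -0.0914407  -0.31411712]
```

```bash
python3 - <<'E'
import cv2
a=cv2.imread("pics/scene0.png");cv2.imwrite("pics/s0c.png",cv2.resize(a[120:350,110:430],None,fx=2.5,fy=2.5,interpolation=2))
a=cv2.imread("pics/top0.png");cv2.imwrite("pics/t0c.png",cv2.resize(a[110:280,130:400],None,fx=2.9,fy=2.9,interpolation=2))
E
```

```text
(no output)
```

View pics/s0c.png

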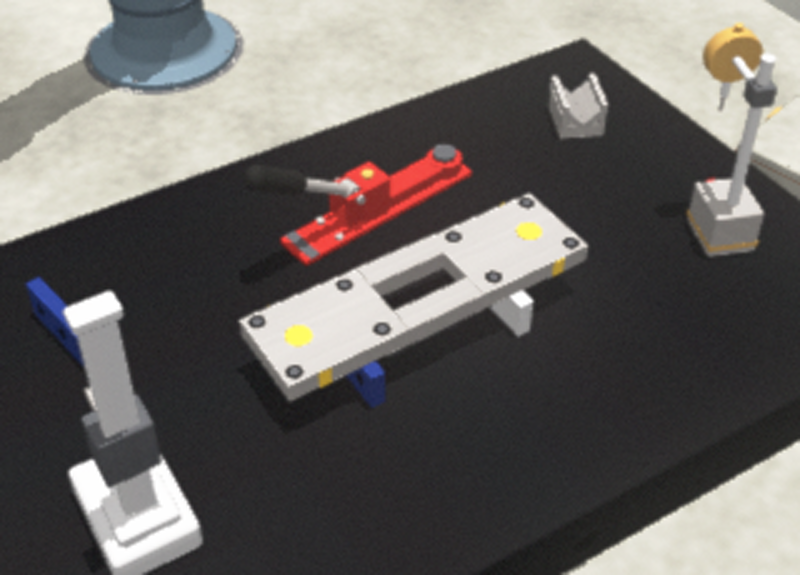

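View pics/t0c.png

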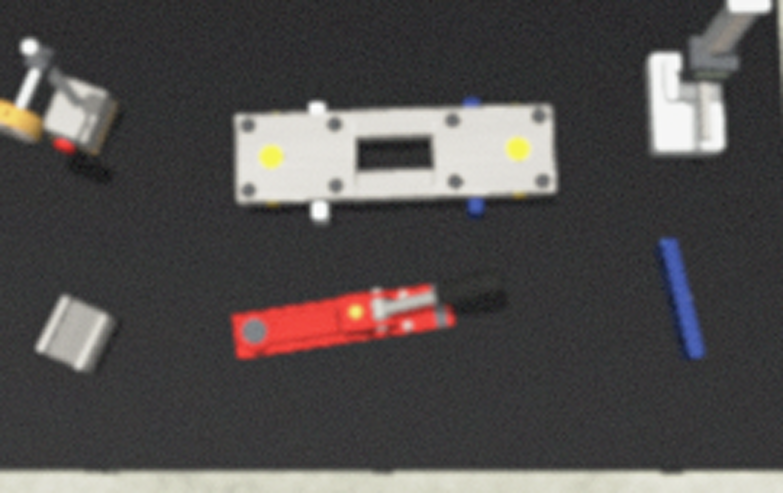

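```bash
cat > h.py <<'E'
import numpy as np, cv2
from bench import *
from scipy.spatial.transform import Rotation as R
from scipy.optimize import least_squares
def ray(c,px,z):
    p=camera_params(c);K=np.array(p["K"]);T=np.array(p["camera_from_world"])
    d=T[:3,:3].T@np.linalg.solve(K,[px[0],px[1],1]);o=-T[:3,:3].T@T[:3,3]
    return o+d*(z-o[2])/d[2]
def proj(c,X):
    p=camera_params(c);K=np.array(p["K"]);T=np.array(p["camera_from_world"])
    X=np.atleast_2d(X);q=(X@T[:3,:3].T+T[:3,3])@K.T
    return q[:,:2]/q[:,2:]
def blobs(mask,amin=15):
    n,l,s,c=cv2.connectedComponentsWithStats(mask.astype(np.uint8))
    return [(c[i],int(s[i,4])) for i in range(1,n) if s[i,4]>=amin]
def snap(c,name):
    im=read_camera(c);cv2.imwrite(f"pics/{name}.png",im[:,:,::-1]);return im
def crop(name,out,x0,x1,y0,y1,f):
    a=cv2.imread(f"pics/{name}.png");cv2.imwrite(f"pics/{out}.png",cv2.resize(a[y0:y1,x0:x1],None,fx=f,fy=f,interpolation=2))
def qdown(psi): # tool down, jaw (y) axis along direction psi in the world xy-plane
    y=np.array([np.cos(psi),np.sin(psi),0]);z=np.array([0,0,-1.]);x=np.cross(y,z)
    return R.from_matrix(np.c_[x,y,z]).as_quat()
E
python3 - <<'E'
from h import *
for c,n in (("scene","scene0"),("top","top0")):
    a=cv2.imread(f"pics/{n}.png"); h=cv2.cvtColor(a,cv2.COLOR_BGR2HSV)
    y=(h[...,0]>22)&(h[...,0]<36)&(h[...,1]>110)&(h[...,2]>150)
    for p,s in blobs(y,6):
        print(c,"yel",p.round(1),s,"z140",ray(c,p,.140)[:2].round(4),"z134",ray(c,p,.134)[:2].round(4))
    r=((h[...,0]<8)|(h[...,0]>172))&(h[...,1]>120)&(h[...,2]>60)
    for p,s in blobs(r,40): print(c,"red",p.round(1),s)
    for z,px in ((.112,(216.2,224)),):
        pass
print(ray("top",(217.5,224),.112),ray("scene",(287,180.8),.112))
print(ray("top",(253.6,221.5),.12),ray("scene",(257,195),.12))
print(ray("top",(287.9,209.3),.185),ray("scene",(221.2,191.5),.185))
E
```

```text
scene yel [402.  133.3] 7 z140 [0.5255 0.5182] z134 [0.519  0.5258]
scene yel [  3.4 219.8] 159 z140 [ 0.321  -0.5455] z134 [ 0.3129 -0.5466]
scene yel [321.3 212. ] 51 z140 [0.6832 0.1131] z134 [0.6781 0.1174]
scene yel [228.9 253.6] 68 z140 [ 0.6896 -0.137 ] z134 [ 0.6845 -0.1347]
scene red [ 28.1 195.9] 2255
scene red [260.6 200.5] 1234
top yel [132.4 149.2] 25 z140 [0.7283 0.3837] z134 [0.7301 0.3856]
top yel [308.1 160.9] 38 z140 [ 0.6906 -0.1369] z134 [ 0.6922 -0.1375]
top yel [223.1 163.5] 37 z140 [0.6834 0.1125] z134 [0.685  0.1131]
top yel [252.3 217. ] 7 z140 [0.5252 0.0259] z134 [0.526  0.0261]
top yel [477.2 359. ] 1679 z140 [ 0.1441 -0.5763] z134 [ 0.143  -0.5791]
top red [241.2 221.6] 906
top red [431.7 361.1] 2218
[0.50806371 0.12866402 0.112     ] [0.51134246 0.12803225 0.112     ]
[0.51454723 0.02261371 0.12      ] [0.52945484 0.02517771 0.12      ]
[ 0.54098173 -0.07388748  0.185     ] [ 0.54226697 -0.07861355  0.185     ]
```

```bash
cat >> h.py <<'E'
def jackpts(x,y,yaw,z=.08,q=0.):
    c,s=np.cos(yaw),np.sin(yaw)
    def W(P): P=np.atleast_2d(np.array(P,float)); return np.c_[x+c*P[:,0]-s*P[:,1], y+s*P[:,0]+c*P[:,1], z+P[:,2]]
    a=np.linspace(0,2*np.pi,24)
    L=[W([[-.202,-.022,.008],[.022,-.022,.008],[.022,.022,.008],[-.202,.022,.008]]),
       W([[-.122,-.018,.054],[-.088,-.018,.054],[-.088,.018,.054],[-.122,.018,.054]]),
       W(np.c_[.013*np.cos(a),.013*np.sin(a),0*a+.032+.03*q])]
    e=.6-q; L.append(W([[-.128,0,.046],[-.128-.142*np.cos(e),0,.046+.142*np.sin(e)]]))
    return L
def plateplts(): pass
def overlay(cam,src,out,polys,box,f):
    a=cv2.imread(f"pics/{src}.png");x0,x1,y0,y1=box
    b=cv2.resize(a[y0:y1,x0:x1],None,fx=f,fy=f,interpolation=2)
    for P in polys:
        q=((proj(cam,P)+.5-[x0,y0])*f).astype(int)
        cv2.polylines(b,[q.reshape(-1,1,2)],True,(0,255,0),1)
    cv2.imwrite(f"pics/{out}.png",b)
E
python3 - <<'E'
from h import *
x,y,yaw=.5095,.1285,1.72
L=jackpts(x,y,yaw)
overlay("top","top0","ot",L,(190,320,180,250),5)
overlay("scene","scene0","os",L,(195,315,160,240),5)
c,s=np.cos(yaw),np.sin(yaw); b=np.array([x-.105*c,y-.105*s]);print(b)
m=np.array([.6833,.1128]);py=.0272
t=m-.105*np.array([np.cos(py),np.sin(py)])
for sg in(1,-1):
    for P,w,z in((b,yaw,.12),(b,yaw,.25),(t,py,.12),(t-[.09,0],py,.2),(t-[.09,0],py,.12),([.45,.107],py,.12),([.45,.107],py-np.pi/2,.1)):
        j=inverse_kinematics([*P,z],qdown(w+sg*np.pi/2)); print(sg,None if j is None else np.round(j,2))
print(read_time_s())
E
```

```text
[0.52510832 0.02466657]
1 [-1.14  0.84  1.37  2.04 -0.94  1.12 -2.32]
1 [-1.25  0.45  1.4   1.94 -0.48  1.17 -2.66]
1 [ 0.34  0.53 -0.74  1.82  0.43  0.96  1.01]
1 [ 0.51  0.27 -0.9   1.97  0.25  1.02  1.09]
1 [ 0.52  0.44 -0.95  2.02  0.45  0.9   0.92]
1 [ 0.55  0.36 -0.97  2.11  0.39  0.86  0.95]
1 [ 0.46  0.37 -0.86  2.12  0.39  0.81 -0.62]
-1 [ 0.37  0.37 -0.57  1.98  0.26  0.86 -0.19]
-1 [ 0.42  0.2  -0.6   1.87  0.12  1.11 -0.08]
-1 [ 0.18  0.48 -0.54  1.83  0.3   0.92 -2.04]
-1 [ 0.33  0.22 -0.69  1.97  0.17  1.   -1.99]
-1 [ 0.27  0.34 -0.64  2.03  0.27  0.85 -2.07]
-1 [ 0.3   0.28 -0.67  2.12  0.23  0.82 -2.07]
-1 [ 0.74  0.58 -1.24  2.11  0.69  0.94  2.28]
1.4
```

View pics/ot.png

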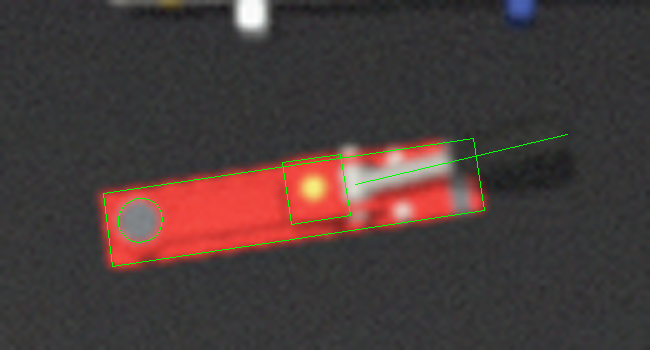

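View pics/os.png

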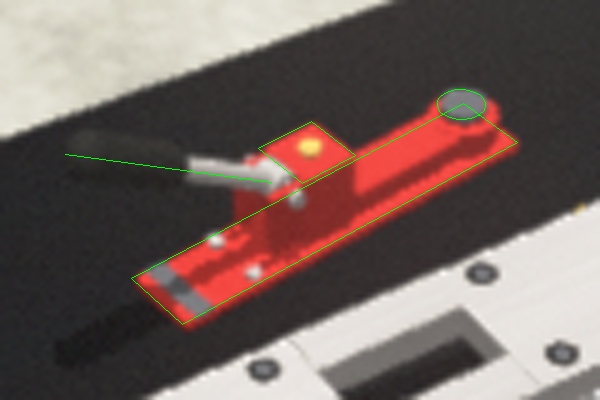

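```bash
python3 - <<'E'
from h import *
yaw=1.715; b=[.5253,.0247]; q=qdown(yaw-np.pi/2)
move_gripper(.085)
move_ptp([*b,.25],q)
print(np.round(read_qpos(),2))
movel([*b,.123],speed=.1)
print(read_ft_force(),read_time_s())
move_gripper(.03,60)
print(read_finger_gap(),read_eef_pos(),read_ft_force(),read_time_s())
snap("scene","s1");snap("top","t1")
crop("s1","s1c",150,380,120,290,3.4);crop("t1","t1c",150,350,130,270,4)
E
```

```text
[ 0.42  0.2  -0.6   1.87  0.12  1.11 -0.08]
[ 0.41484806 -0.07057936  0.17967063] 5.3917
0.03505167682529865 [0.52610717 0.02476952 0.1235066 ] [0.77666672 0.74619834 1.82167719] 5.9
```

View pics/s1c.png

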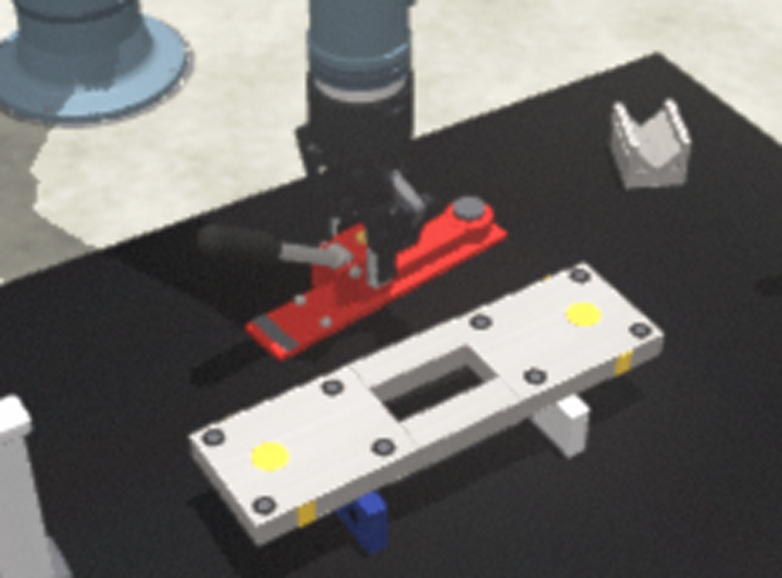

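View pics/t1c.png

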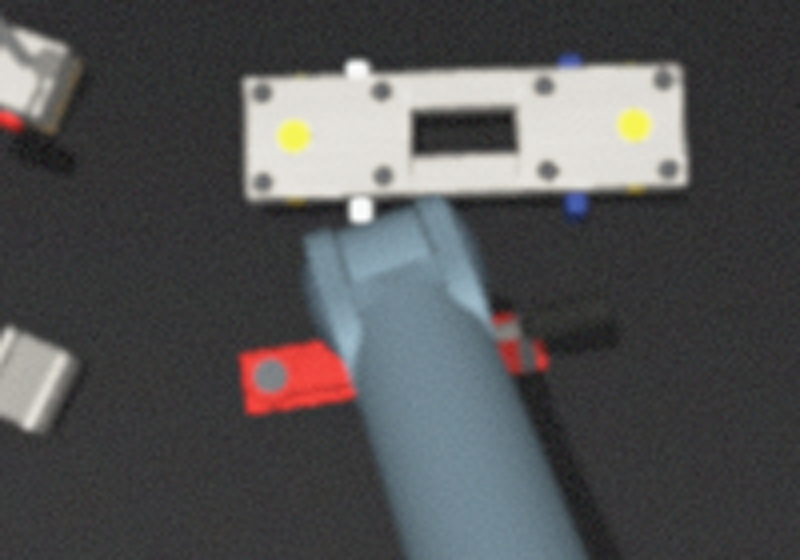

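```bash
python3 - <<'E'
from h import *
p=read_eef_pos(); 
movel([p[0],p[1],.21],speed=.12)
print(read_finger_gap(),read_ft_force(),read_ft_torque())
py=.0272; m=np.array([.6833,.1128]); t=m-.105*np.array([np.cos(py),np.sin(py)])
u=np.array([np.cos(py),np.sin(py)])
a=t-.09*u
move_ptp([*a,.21],qdown(py-np.pi/2))
print(np.round(read_qpos(),2),read_finger_gap(),read_time_s())
movel([*a,.1265],speed=.1)
print(read_eef_pos(),read_ft_force(),read_ft_torque(),read_time_s())
snap("scene","s2");snap("top","t2")
L=jackpts(*(m-.09*u),py,.083)
overlay("scene","s2","os2",L,(150,380,120,290),3.4);overlay("top","t2","ot2",L,(150,350,130,300),3.5)
E
```

```text
0.03496472011471111 [ -0.39555519  -1.10801318 -10.28392326] [-0.06252149  0.01422175  0.00873946]
[ 0.12  0.17 -0.45  1.97  0.09  1.01 -1.92] 0.03506533412571989 8.4583
[0.48931721 0.10779677 0.1272872 ] [-0.68190932 -0.3981577  -8.68084591] [ 0.02886776 -0.02818544  0.01540312] 9.4417
```

View pics/os2.png

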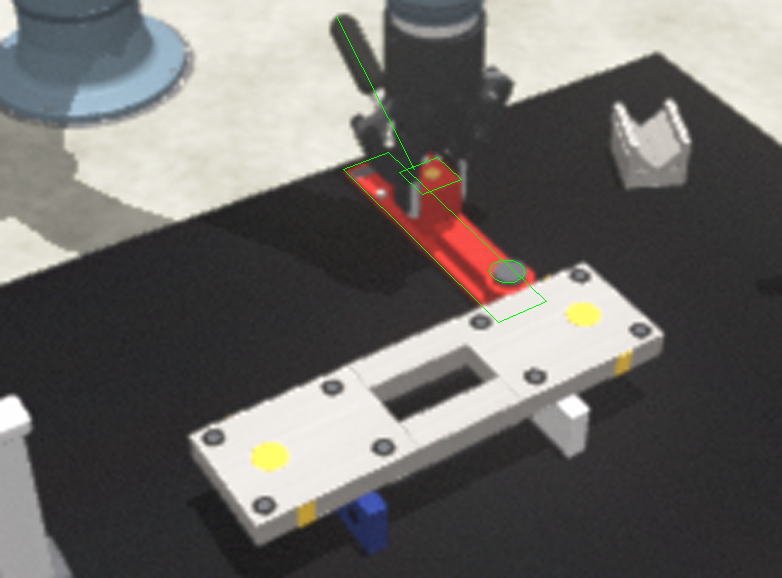

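View pics/ot2.png

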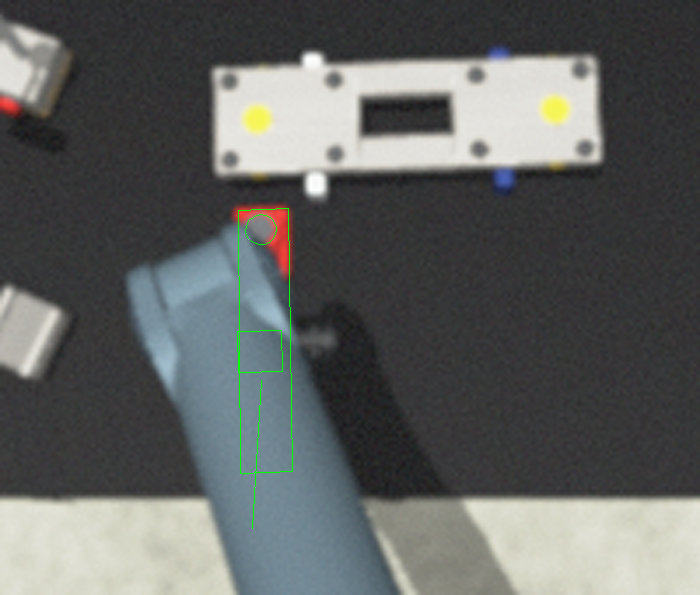

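```bash
python3 - <<'E'
from h import *
py=.0272; m=np.array([.6833,.1128]);u=np.array([np.cos(py),np.sin(py)])
e=m-.09*u
print("expected",e)
for c,n in(("scene","s2"),("top","t2"),("scene","scene0"),("top","top0")):
    a=cv2.imread(f"pics/{n}.png").astype(int)
    x=e if n[1]=="2" else [.5095,.1285]
    pc=proj(c,[*x,.1155])[0]
    yy,xx=np.mgrid[:384,:512]; near=np.hypot(xx-pc[0],yy-pc[1])<8
    g=near&(abs(a[...,2]-a[...,1])<25)&(a.sum(2)>230)&(a.sum(2)<480)
    for p,s in blobs(g,10): print(c,n,p.round(2),s,pc.round(2),ray(c,p,.115 if n[1]=="2" else .112)[:2].round(4))
E
```

```text
expected [0.59333329 0.1103523 ]
scene s2 [299.62 199.62] 50 [298.69 199.14] [0.5956 0.1117]
top t2 [221.85 197.39] 88 [224.1  195.15] [0.5867 0.117 ]
scene scene0 [287.34 180.41] 44 [286.81 179.35] [0.5104 0.1297]
top top0 [217.35 223.82] 34 [217.43 223.38] [0.5086 0.1291]
```

```bash
python3 - <<'E'
from h import *
py=.0272; m=np.array([.6833,.1128]);u=np.array([np.cos(py),np.sin(py)])
a=m-.195*u
b=a+[.0885,.0018]
movel([*b,.1265],speed=.06)
print(read_eef_pos(),read_ft_force(),read_ft_torque(),read_time_s())
for z in(.1245,.1235,.1225,.1215):
    movel([*b,z],speed=.03); f=read_ft_force(); print(z,read_eef_pos(),f)
    if f[2]>-3: break
print(read_time_s())
snap("scene","s3");L=jackpts(*(m),py,.08)
overlay("scene","s3","os3",L,(200,400,130,280),4)
E
```

```text
[0.57631295 0.10929745 0.12639053] [-0.26648861 -0.12123354 -9.97148835] [-0.04037141  0.06668422 -0.04592797] 11.1667
0.1245 [0.57643617 0.1091954  0.12424095] [-0.19370026  0.68341979 -9.38140417]
0.1235 [0.57697732 0.10934011 0.12354865] [-0.11498993  0.69673545 -8.95355514]
0.1225 [0.57698361 0.1093526  0.12353324] [-3.3190592  -1.3263663   0.10476208]
11.9167
```

View pics/os3.png

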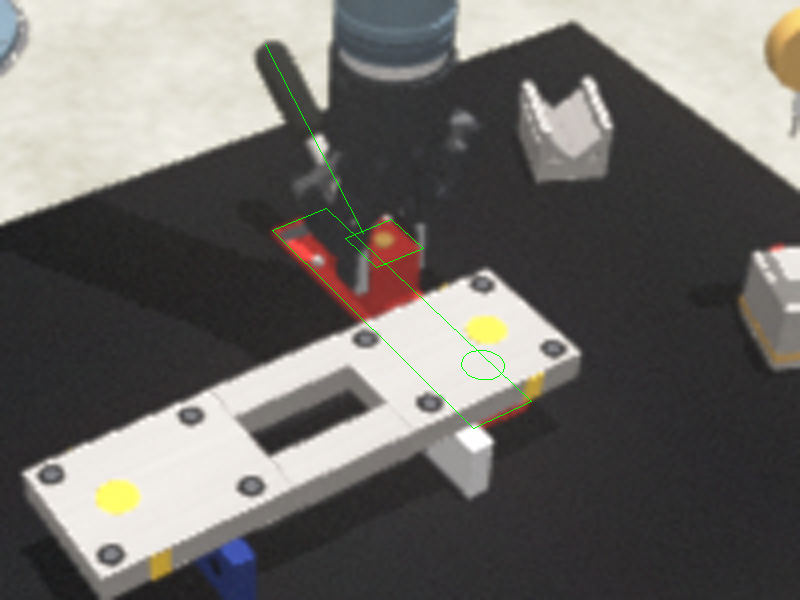

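```bash
python3 - <<'E'
from h import *
move_gripper(.075)
p=read_eef_pos()
movel([p[0],p[1],.26],speed=.2)
py=.0272
move_ptp([.43,-.06,.27],qdown(py-np.pi/2))
print(read_ft_force(),read_time_s())
snap("scene","s4");snap("top","t4")
m=np.array([.6833,.1128])
L=jackpts(*m,py,.08)
overlay("scene","s4","os4",L,(200,400,130,280),4);overlay("top","t4","ot4",L,(190,320,150,290),4.2)
for c,n in(("scene","s4"),("top","t4")):
    h=cv2.cvtColor(cv2.imread(f"pics/{n}.png"),cv2.COLOR_BGR2HSV)
    y=(h[...,0]>20)&(h[...,0]<36)&(h[...,1]>110)&(h[...,2]>150)
    for p,s in blobs(y,4):
        print(c,p.round(1),s,"z140",ray(c,p,.140)[:2].round(4),"z134",ray(c,p,.134)[:2].round(4))
    print(c,[ (d["at"],round(d["confidence"],2),ray(c,d["at"],.12)[:2].round(4)) for d in tip_of(c,"jack_block")[:2]],[ (d["at"],round(d["confidence"],2),ray(c,d["at"],.185)[:2].round(4)) for d in tip_of(c,"handle_grip")[:2]])
E
```

```text
[0.15858721 1.15367767 0.84249497] 14.175
scene [382.5  12. ] 4 z140 [-0.2907  1.1684] z134 [-0.3037  1.1811]
scene [402.4 133.6] 41 z140 [0.5272 0.5182] z134 [0.5207 0.5257]
scene [295.7 189.4] 7 z140 [0.5815 0.1081] z134 [0.5755 0.1123]
scene [  3.7 220. ] 210 z140 [ 0.3219 -0.5452] z134 [ 0.3139 -0.5462]
scene [321.1 212. ] 49 z140 [0.6829 0.1129] z134 [0.6777 0.1172]
scene [332.9 226.2] 22 z140 [0.7363 0.1075] z134 [0.7315 0.1117]
scene [228.8 253.7] 64 z140 [ 0.6898 -0.1371] z134 [ 0.6847 -0.1349]
scene [239.8 270.6] 28 z140 [ 0.7438 -0.1393] z134 [ 0.7391 -0.137 ]
scene [([293.3, 194.5], 0.84, array([0.5754, 0.1056]))] [([276.2, 154.0], 0.94, array([0.4788, 0.1132]))]
top [132.4 149. ] 58 z140 [0.7288 0.3837] z134 [0.7306 0.3857]
top [308.2 160.8] 38 z140 [ 0.691  -0.1372] z134 [ 0.6926 -0.1379]
top [223.1 163.6] 38 z140 [0.6831 0.1125] z134 [0.6847 0.1131]
top [223.5 199. ] 6 z140 [0.5776 0.1095] z134 [0.5786 0.1101]
top [ 77.6 210.4] 14 z140 [0.5445 0.5336] z134 [0.5454 0.5363]
top [477.5 359.2] 1697 z140 [ 0.1437 -0.5769] z134 [ 0.1426 -0.5797]
top [([227.4, 171.3], 0.58, array([0.6647, 0.1013])), ([228.7, 202.2], 0.55, array([0.5715, 0.096 ]))] []
```

View pics/os4.png

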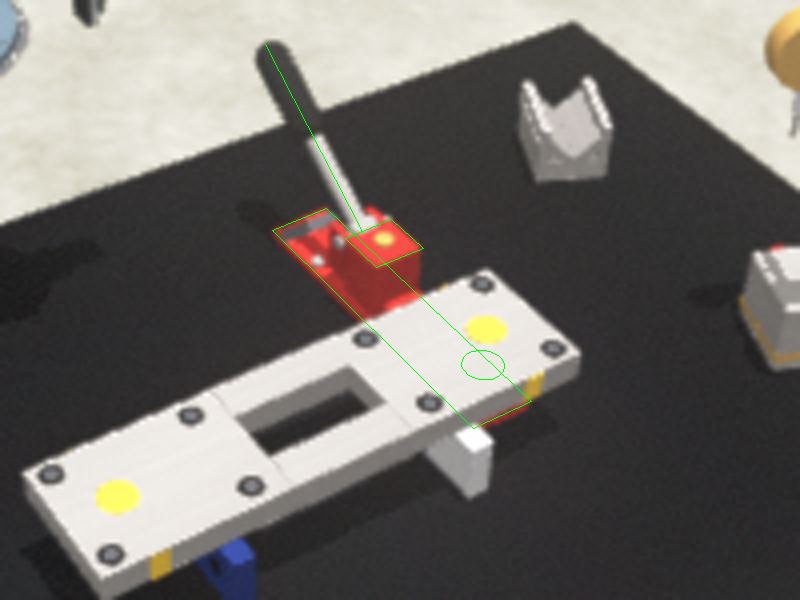

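View pics/ot4.png

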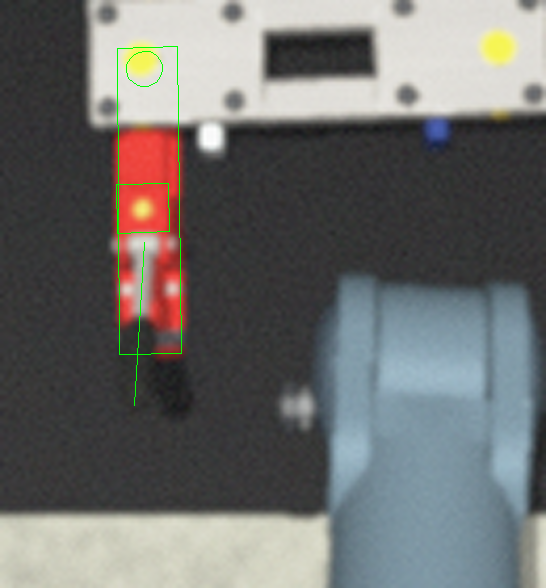

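```bash
cat >> h.py <<'E'
PY=.0272; U=np.array([np.cos(PY),np.sin(PY)]); M=np.array([.6833,.1128])
def tcp_for(e,dz=0.):
    xy=M+U*(-.128-.105*np.cos(e))
    return [*xy,.08+.046+.105*np.sin(e)+.011*np.tan(e)+.012/np.cos(e)+.019+dz]
E
python3 - <<'E'
from h import *
q=qdown(PY-np.pi/2)
move_gripper(0.,40)
print(read_finger_gap())
p=tcp_for(.6,.03);print(p)
move_ptp([p[0],p[1],.27],q)
movel(tcp_for(.6,.012),q,speed=.12)
f0=read_ft_force();print(f0,read_eef_pos(),read_time_s())
for e in(.6,.5,.4,.3,.2,.1,.03):
    movel(tcp_for(e),speed=.06); f=read_ft_force(); print(e,np.round(read_eef_pos()-np.array(tcp_for(e)),4),np.round(f,2))
    if f[2]>28: break
snap("scene","s5");snap("top","t5")
crop("s5","s5c",200,400,120,270,4)
print(read_time_s())
E
```

```text
0.00014371650481896482
[np.float64(0.46871916265471125), np.float64(0.10696196141503585), np.float64(0.2563525043723851)]
[-0.24249306 -0.04522418  0.56285009] [0.46841685 0.10539787 0.23787584] 16.3167
0.6 [-0.0002 -0.0001 -0.0003] [ 0.34  0.15 -0.04]
0.5 [ 0.0001  0.0003 -0.0001] [0.16 0.93 1.56]
0.4 [-0.0003  0.0001 -0.0005] [0.77 0.04 2.41]
0.3 [0.0006 0.0002 0.0006] [0.22 0.7  7.15]
0.2 [0.0004 0.0002 0.0007] [-0.82  0.63  6.8 ]
0.1 [0.0001 0.0002 0.0006] [-1.49  0.32  7.22]
0.03 [-0.0001  0.0003  0.0005] [-1.58  0.57  8.5 ]
18.8167
```

View pics/s5c.png

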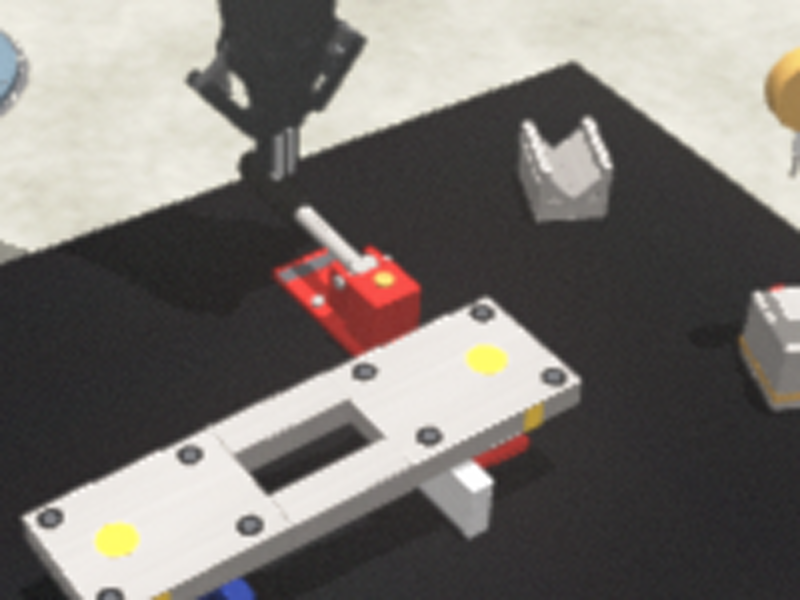

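```bash
python3 - <<'E'
from h import *
for dz in(0,-.001,-.002,-.003,-.004):
    movel(tcp_for(0,dz),speed=.02); f=read_ft_force(); print(dz,np.round(read_eef_pos()-np.array(tcp_for(0)),4),np.round(f,2))
    if f[2]>20: break
snap("scene","s6");crop("s6","s6c",200,400,120,270,4)
for e in(.1,.2,.3,.4,.5,.6):
    movel(tcp_for(e),speed=.06); print(e,np.round(read_ft_force(),2))
movel(tcp_for(.6,.015),speed=.08)
pause(.3)
print(read_ft_force(),read_time_s())
snap("scene","s7");snap("top","t7")
L=jackpts(*M,PY,.08)
overlay("scene","s7","os7",L,(200,400,120,270),4);overlay("top","t7","ot7",L,(190,320,140,280),4.2)
E
```

```text
0 [-0.0005  0.0003  0.0006] [-1.95 -0.38  8.17]
-0.001 [-0.0006  0.0003 -0.0001] [-3.31  0.84  9.59]
-0.002 [-0.0006  0.0003 -0.0004] [-5.69  0.49 15.48]
-0.003 [-0.0005  0.0003 -0.0007] [-6.94 -0.33 19.79]
-0.004 [-0.0005  0.0003 -0.0009] [-9.49 -1.55 25.15]
0.1 [0.13 0.31 7.46]
0.2 [2.65 0.47 5.49]
0.3 [4.87 0.61 4.96]
0.4 [ 0.46 -0.76  2.62]
0.5 [1.15 0.41 2.01]
0.6 [-0.88 -0.25  0.19]
[-0.44605611 -0.44654239 -0.16247758] 23.0083
```

View pics/s6c.png

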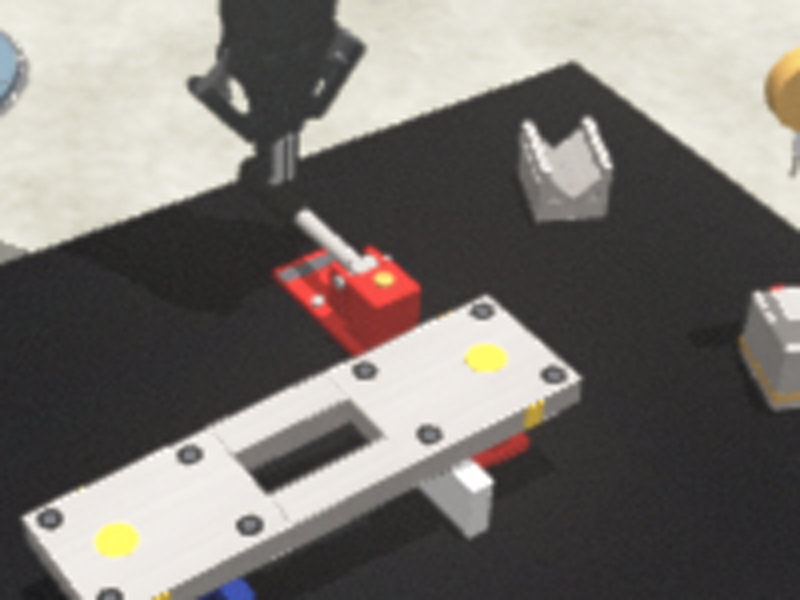

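View pics/os7.png

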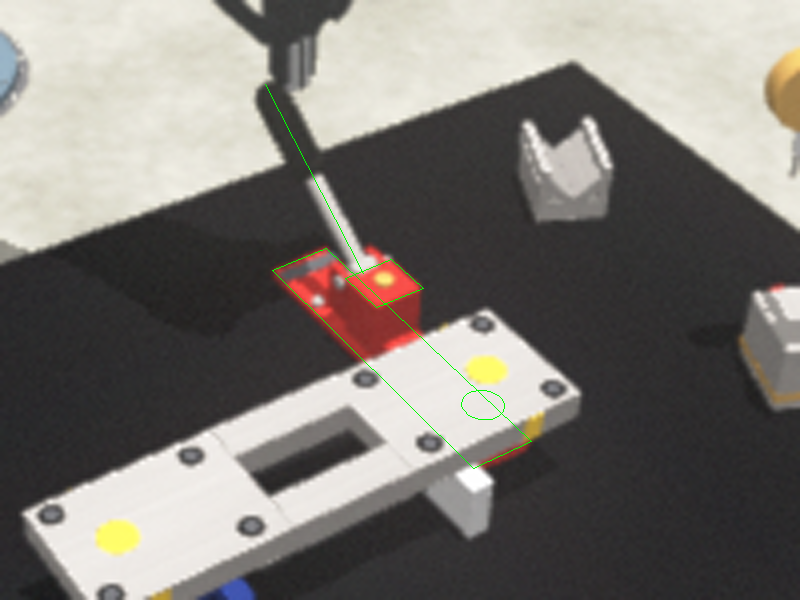

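View pics/ot7.png

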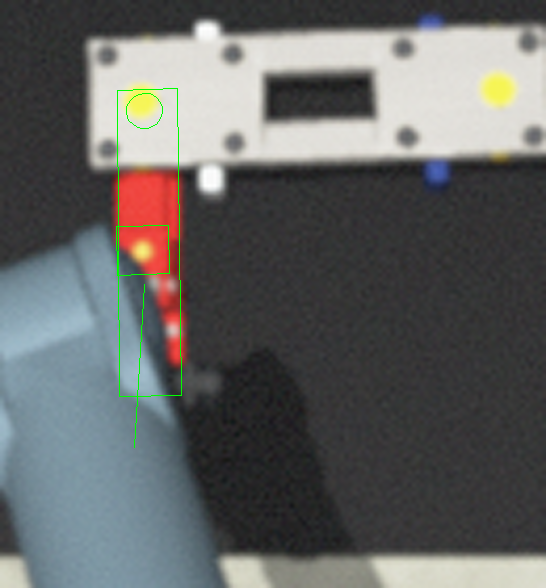

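```bash
python3 - <<'E'
from h import *
for e in(.6,.4,.2,.05,0):
    movel(tcp_for(e),speed=.06)
for dz in(-.001,-.002,-.003,-.0035):
    movel(tcp_for(0,dz),speed=.02); f=read_ft_force(); print(dz,np.round(read_eef_pos()-np.array(tcp_for(0)),4),np.round(f,2))
    if f[2]>22: break
pause(1.0); print(read_eef_pos(),read_ft_force(),read_time_s())
snap("scene","s8");snap("top","t8")
L=jackpts(*M,PY,.08,.6)
overlay("scene","s8","os8",L[:2],(200,400,120,270),4)
for c,n in(("scene","s7"),("scene","s8"),("top","t7"),("top","t8")):
    h=cv2.cvtColor(cv2.imread(f"pics/{n}.png"),cv2.COLOR_BGR2HSV)
    y=(h[...,0]>20)&(h[...,0]<36)&(h[...,1]>110)&(h[...,2]>150)
    print(n,[(p.round(1).tolist(),s) for p,s in blobs(y,4) if 200<p[0]<340 and p[1]<280])
for z in(.14,.1525): print(proj("scene",[.6833,.1128,z]),proj("top",[.6833,.1128,z]))
E
```

```text
-0.001 [-0.0005  0.0002 -0.0003] [-3.02 -0.07 11.76]
-0.002 [-0.0005  0.0002 -0.0005] [-6.43 -0.67 16.65]
-0.003 [-0.0004  0.0002 -0.0008] [-6.74 -1.06 21.92]
-0.0035 [-0.0004  0.0002 -0.0009] [-9.34 -1.3  23.71]
[0.4499709  0.10672421 0.15607789] [-9.33983652 -1.0102648  24.09548633] 27.3167
s7 [([295.7, 189.4], 7), ([321.0, 212.1], 48), ([332.9, 226.2], 22), ([228.8, 253.7], 64), ([239.8, 270.6], 28)]
s8 [([295.7, 189.4], 7), ([321.1, 209.2], 50), ([333.0, 223.2], 23), ([228.7, 254.6], 65), ([239.7, 271.0], 30)]
t7 [([308.1, 160.9], 37), ([223.1, 163.5], 37), ([223.5, 199.0], 6)]
t8 [([308.5, 161.1], 35), ([223.2, 162.5], 36), ([223.5, 199.0], 6)]
[[321.16222813 212.11300748]] [[222.98449265 163.57720436]]
[[321.55423537 208.18341726]] [[222.56662217 162.50958735]]
```

View pics/os8.png

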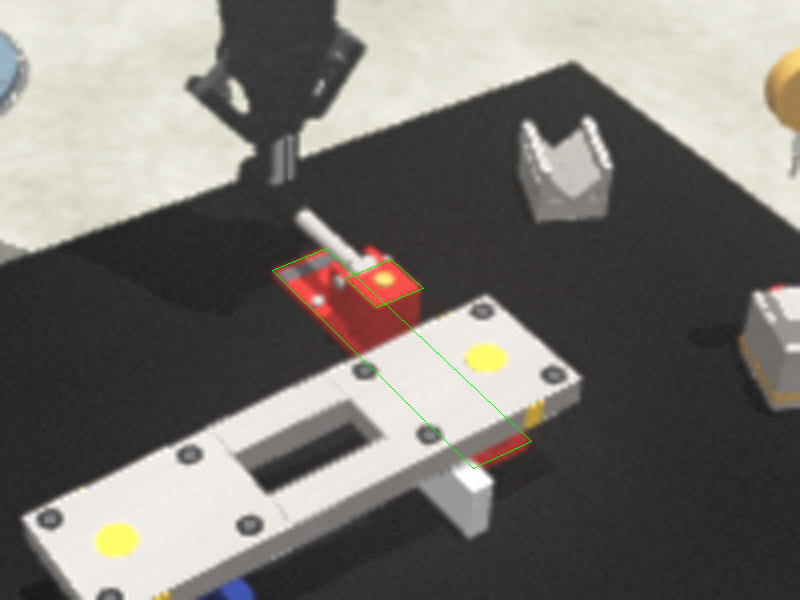

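```bash
python3 -c "
from bench import *
sign_off();print(read_time_s(),read_ft_force())"
```

```text
the job is handed in; nothing more can be done
the job is handed in; nothing more can be done
```

The left (+y) end of the plate is lifted clear of the packer, and the arm is holding the jack handle down at its stop. I handed the job in at about 27 s.

- **Setting the jack:** The bright packer was under the left end. I took the jack by its body block, turned it square to the plate, slid it in beside the packer and stood it on the granite under the left yellow mark.
- **Trial lift:** I pressed the handle fully to its stop and let it right back up. In the pictures the yellow dots returned to where they had been and the jack had not moved.
- **Final press and hold:** The handle was at its stop under a steady 24 N or so, checked over 1 s. The left dot rose 2.9 pixels, which is about 9 to 10 mm of lift, and the jack and the bars had not shifted in the pictures.

**Doubtful points:**
- **Jack position:** The two cameras disagreed by about 3 mm on where the jack stood. Their average puts the saddle within about 2 mm of the mark.
- **Sideways pull:** A steady pull of about 9 N remains on the fingertips along the handle. It did not move the jack.

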